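# Lock the tube rack on the bench shaker with its L-slot keeper

## Task

Secure the loaded white tube rack on the bench shaker with the shaker's keeper before it is run: gently push the keeper by its black upright knob, straight from the control-panel side towards the back fence, until it has pushed the rack back to the fence and its pins have reached the corners of their L-shaped slots, then push the knob to the left (as seen facing the panel) to the very end of the cross legs. Only push, with the fingertips or the outside of the fingers: do not pinch or lift anything, do not touch the rack or its tubes, and leave the things lying round about alone.

Things in the scene. Friction and masses are not known exactly. Their poses are not given: they have to be found in the camera images.
- shaker: Bench shaker, fixed: white housing, control panel, bare-metal platform on top, 165 (x) x 160 (y) mm, its top at z = 75 mm. Origin: centre of the underside, on the worktop. x points level from the panel side to the back fence, y to the left, z up. Fence face at x = +73 mm, top at z = 103 mm; low side guides beside the rack at y = +-75 mm, tops at z = 90 mm.
- slot_corner (a point): Point on the platform top, midway between the corners (leg centre lines) of the two equal L-shaped slots, which lie 90 mm apart in front of the rack. Slots are 11 mm wide; each runs 45 mm along the shaker's +x to its corner, then 24 mm along +y (left). Ends and walls are solid stops. In shaker frame: x = -22.5, y = -12, z = 75 mm. Axes as the shaker's.
- slot_end (a point): Same point for the ends of the cross legs, 24 mm to the left (+y) of slot_corner: midway between the two pins when the keeper is locked. The 8 mm pins have 1.5 mm play in the slots each way, so against the stop the keeper stands 1.5 mm farther.
- keeper: Keeper: a loose but captive steel angle, 0.16 kg, on two pins 90 mm apart (y); origin midway between the pins, on the platform top; axes as the shaker's. Base plate 116 mm (y), 3 mm thick, from x = -21 mm; at its back a flange 3 mm thick, 22 mm high, back face at x = +24 mm, that bears on the rack. Starts 31 to 44 mm before slot_corner. Slides with 1 to 2 N, 2 to 4 N more when it pushes the rack.
- keeper_knob (a point): Centre of the flat top of the keeper's black upright knob: a cylinder of 20 mm diameter, 40 mm tall, rigid on the keeper, with its axis 4 mm nearer the panel than the pins' line and midway between the pins. Top at z = 118 mm over the worktop, foot at z = 78 mm. Clear on its panel side, left and right; the flange's front face is 25 mm behind (+x) its axis, the rack at least 28 mm.
- rack_center (a point): Centre (half-way up) of the white tube rack, three joined rows, 68 (x) x 136 (y) x 66 mm high, 0.3 kg, loose on the platform behind the keeper, axes about the shaker's. Three capped tubes sit fast in its back row, tops up to 190 mm over the worktop. It starts 6 to 16 mm short of the fence, a little askew; against the fence its centre is at x = +39 mm in the shaker's frame. Locked, it has 2 to 5 mm of play.
- caps_box: Bystander: small smoked clear box of caps, 72 x 102 x 49 mm, on the worktop; origin at the centre of its underside. Leave it alone.
- tape: Bystander: roll of beige tape lying flat, 98 mm diameter, 25 mm high; origin at the centre of its underside. Leave it alone.
- forceps: Bystander: steel forceps lying flat, 14 x 132 x 10 mm; origin at the centre of the underside. Leave them alone.

How it is judged:
By the outcome, as a careful person would: the job done as asked, in the order asked, and still so for the second after the job is handed in, with the robot touching nothing.
It also fails if it takes over 38 s, if anything falls off the work surface, if the arm or the gripper's body presses on something with over 40 N, if the wrist force passes 120 N, or if a joint passes its speed limit or range.

## Robot

A 6-joint arm with a two-finger parallel gripper is mounted at the origin on a cart in front of the work surface, level with it; the furniture and walls round the work are solid. World frame = base frame: x ahead of the robot, y to its left, z up, the work surface at z = 0. Lengths are in m, angles in rad, forces in N, time in s.
With the tool pointing down it reaches from about 0.25 to 0.775 m from the base axis. Payload 4 kg.
Tool frame: the origin (TCP) lies midway between the tips of the shut fingers; the grasp point (between the pads) lies 19 mm behind it; z points along the fingers, y is the direction in which the jaws open and shut (so a half turn about z gives the same grasp; the last joint's range is limited). The gripper opens to 94 mm and grips with 3 to 60 N. Pads are 16 mm wide; open, the fingers measure 119 mm over their backs; the gripper's body (75 mm by 177 mm) begins 78 mm behind the grasp point.
Start: joints at [-1.329, 0.087, 1.371, -0, 1.684, -0.103], TCP at [0.186, -0.518, 0.179] pointing down, gripper open.
Joint ranges: [-3.1, 3.1], [-0.76, 2.03], [0.27, 2.55], [-1.08, 4.22], [0.17, 2.65], [-2.57, 2.57]. Speed limits (rad/s): [2.79, 2.79, 3.14, 3.14, 3.14, 3.14].

## Interface

Orientations are given as [roll, pitch, yaw] about the fixed x, y, z axes, in that order (R = Rz(yaw) Ry(pitch) Rx(roll)).
In Python, from bench import robot, cams gives the robot as it stands.
- The arm moves only by the tool step_arm, never from a script. Its argument "plan" is a list that holds one entry, the list of rows, each a list of 5 numbers: the shift along the world's x, y, z in mm, then the turn about the world's z in rad, then the opening in per cent of the stroke, from 0 (shut) to 100 (fully open). In form: [[[tx, ty, tz, turn, fingers], ...]]. A call has 1 to 8 rows; each row is the pose to reach, as a shift and turn from the pose commanded when the call began; what a row does not reach only later rows make up. A row lasts 1/12 s, in which the tool goes at most 41.7 mm and 7.16 degrees, less where a joint would pass 70% of its speed; a pose out of reach is approached as far as the arm can. A call with a gripper value outside its range is refused whole. The fingers move at their own pace and stop on an object; the grip force is fixed at half the most. Time passes only in rows, so rows that repeat a pose let the fingers close. It gives the time, the measured TCP pose, the force and the opening at its end, in the units of the state.
- robot.get_obs(): the state, without advancing time (a new reading comes with each control period).
- cams.snapshot(name): name is "scene" or "top"; returns a dict with "frame" (384x512x3 uint8, red, green, blue), "camera_matrix" (3x3 intrinsics, pixels), "origin" and "attitude" of the camera in the world. Camera axes: x right, y down, z forward; pixel columns grow to the right and rows downward; lengths in m; the calibration is good to about 2 mm. A picture is of the moment at which its call begins. There is no depth.
- robot.close_job(): hands the job in, once; it reports no verdict.
The state is a dict: "time": time; "joint_positions": joint angles; "qvel": joint speeds; "joint_torque": joint torques, N m; "tool_pos": TCP position; "ee_rot": TCP orientation; "wrist_force": force on the tool from outside, world axes, zero at the start; "wrist_torque": the same for the moment, N m; "width": finger opening in m.
Only numpy, scipy, OpenCV 4.12 (cv2) and the standard library are available. Lean on these libraries where they do the work, as an engineer would, in place of code of your own. Each camera call takes 0.05 s, during which the arm holds its last target. There are 200 camera calls.

## Working session

There is one attempt and no reset: what is moved stays moved. The work goes in short steps, Python scripts to look and compute and a tool call to move; the robot and the scene stay as the last step left them, time stands still between calls to the robot, and variables do not carry over. Pictures are saved under pics/ and viewed, about 8 in all and at most 12, crops included, and the job is handed in when it is done.

Besides the shell and the picture viewer there is one more tool, called after "Request:" by a JSON object that holds its "method" and its "body", one argument or row to a line. step_arm: Moves the arm, as the interface text tells. Its arguments: {"type":"object","properties":{"plan":{"type":"array"}},"required":["plan"]}

```bash
mkdir -p pics; cat > h.py <<'E'
import numpy as np, cv2
from bench import robot, cams
def snap(n,f):
    s=cams.snapshot(n); cv2.imwrite('pics/'+f+'.png',cv2.cvtColor(s['frame'],cv2.COLOR_RGB2BGR)); np.savez('pics/'+f,**{k:np.array(v) for k,v in s.items()}); return s
def rot(a):
    a=np.array(a,float)
    if a.shape==(3,3): return a
    from scipy.spatial.transform import Rotation as R
    return R.from_euler('xyz',a).as_matrix() if a.size==3 else R.from_quat(a).as_matrix()
def ray(s,p,z):
    d=rot(s['attitude'])@np.linalg.inv(s['camera_matrix'])@np.array([p[0],p[1],1.]); o=np.array(s['origin']); return o+d*(z-o[2])/d[2]
def proj(s,X):
    c=np.array(s['camera_matrix'])@rot(s['attitude']).T@(np.array(X)-s['origin']); return c[:2]/c[2]
E
python3 - <<'E'
from h import *
for n in('scene','top'):
    s=snap(n,n+'0'); print(n,s['origin'],s['attitude'],s['camera_matrix'])
print(robot.get_obs())
a=cv2.imread('pics/scene0.png');b=cv2.imread('pics/top0.png')
E
```

```text
scene [0.0246082  0.57672418 0.84170822] [-2.31134904 -0.01905328 -2.46476146] [[470.49962021   0.         252.83019021]
 [  0.         470.49962021 188.68728617]
 [  0.           0.           1.        ]]
top [ 0.33157688 -0.06508903  1.19092912] [-2.96958173  0.00408518 -1.57250556] [[478.22761516   0.         265.84089746]
 [  0.         478.22761516 192.09903097]
 [  0.           0.           1.        ]]
{'time': 0.1, 'joint_positions': array([-1.32904754e+00,  8.78716501e-02,  1.37206581e+00, -3.08478058e-05,
        1.68357454e+00, -1.03096789e-01]), 'qvel': array([-0.00040656,  0.00059068, -0.00461101, -0.00157348, -0.00016396,
       -0.00080498]), 'joint_torque': array([ 1.26185252e-03, -3.41251588e+01, -3.03302836e+01,  7.20754266e-02,
        3.04628082e-02, -9.41072381e-05]), 'tool_pos': array([ 0.18578779, -0.51711079,  0.17744535]), 'ee_rot': array([-3.13968035e+00, -1.67031958e-04,  3.44841977e-01]), 'wrist_force': array([ 0.40023332,  0.74810984, -0.73073083]), 'wrist_torque': array([-0.01772876, -0.0361743 , -0.01958989]), 'width': 0.09427383678233545}
```

View pics/top0.png

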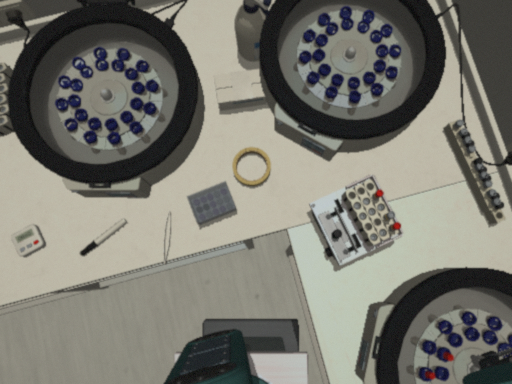

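View pics/scene0.png

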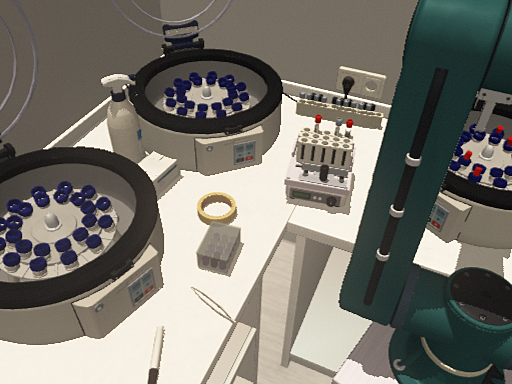

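The top view shows the shaker at about (355,222), with the panel towards lower-left and the black knob near (337,236). The caps box is at (212,204) and the tape at (252,167). I'll enlarge both views next.

```bash
python3 - <<'E'
from h import *
a=cv2.imread('pics/top0.png')[165:275,295:415];b=cv2.imread('pics/scene0.png')[110:215,275:365]
a=cv2.resize(a,None,fx=5,fy=5,interpolation=cv2.INTER_CUBIC);b=cv2.resize(b,None,fx=5,fy=5,interpolation=cv2.INTER_CUBIC)
cv2.imwrite('pics/c1.png',a);cv2.imwrite('pics/c2.png',b)
E
```

```text
(no output)
```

View pics/c1.png

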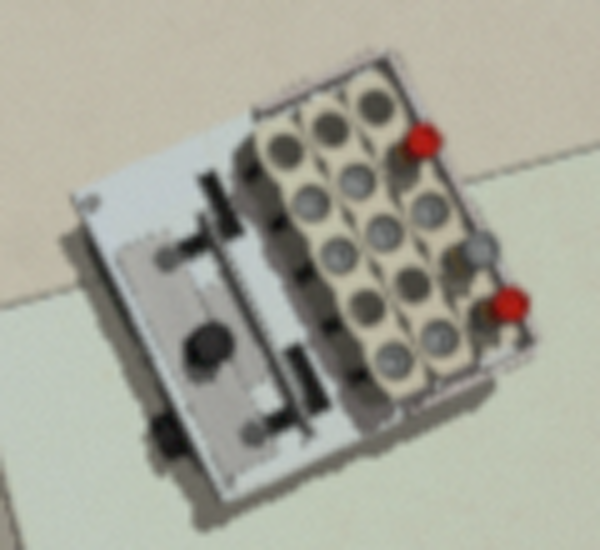

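View pics/c2.png

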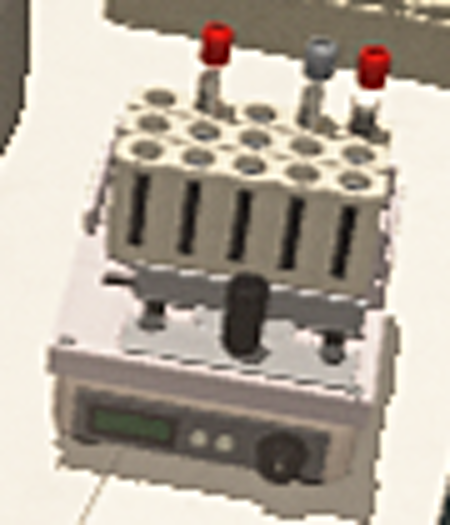

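Platform front corners are at crop (72,195) and (228,497), and the knob top is at (210,342). The pin heads are at (168,258) and (253,433), and the dark cross legs at (220,205) and (307,380).

```bash
python3 - <<'E'
from h import *
s=dict(np.load('pics/top0.npz'));c=dict(np.load('pics/scene0.npz'))
u=lambda x,y:(295+(x+.5)/5-.5,165+(y+.5)/5-.5); v=lambda x,y:(275+(x+.5)/5-.5,110+(y+.5)/5-.5)
L=ray(s,u(72,195),.075);R=ray(s,u(228,497),.075)
d=L-R; yaw=np.arctan2(-d[0],d[1]); print('L,R',L,R,np.linalg.norm(d),'yaw',yaw)
ex=np.array([np.cos(yaw),np.sin(yaw),0]);ey=np.array([-ex[1],ex[0],0])
k=ray(s,u(210,342),.118);k2=ray(c,v(248,283),.118)
print('knob',k,k2)
# refine: knob by mask in top
g=s['frame'].astype(int).max(2)[222:248,325:350]
m=(g<60).astype(np.uint8);n,l,st,ce=cv2.connectedComponentsWithStats(m);print(st,ce+[325,222])
# pins & slots yaw
P=[ray(s,u(*p),.078) for p in((168,258),(253,433))];d=P[0]-P[1];print('pins',P,np.linalg.norm(d),np.arctan2(-d[0],d[1]))
o=(L+R)/2+ex*.0825;print('origin',o)
for n,q in dict(knob=k,p0=P[0],p1=P[1],s0=ray(s,u(220,205),.075),s1=ray(s,u(307,380),.075),FL=ray(s,u(387,52),.103),FR=ray(s,u(532,345),.103)).items(): print(n,np.round(1e3*np.array([(q-o)@ex,(q-o)@ey]),1))
# fence/scene corners
cl=ray(c,v(50,352),.075);cr=ray(c,v(372,403),.075);d=cl-cr;print('scene LR',cl,cr,np.arctan2(-d[0],d[1]))
E
```

```text
L,R [ 0.49768565 -0.16257167  0.075     ] [ 0.35670078 -0.23209917  0.075     ] 0.15719671511486402 yaw -1.1126391025063394
knob [ 0.42450598 -0.2195423   0.118     ] [ 0.42802848 -0.22287414  0.118     ]
[[  0   0  25  26 585]
 [  7   8   9   9  62]
 [  3  24   2   2   3]] [[337.14871795 234.48376068]
 [336.01612903 234.06451613]
 [328.33333333 246.66666667]]
pins [array([ 0.46733092, -0.20671605,  0.078     ]), array([ 0.38586894, -0.24402556,  0.078     ])] 0.0895994032145905 -1.1413102859496802
origin [ 0.46368265 -0.27132712  0.075     ]
knob [-63.8 -12.2]
p0 [-56.3  31.8]
p1 [-58.9 -57.7]
s0 [-22.2  43.4]
s1 [-24.4 -47.3]
FL [75.1 70.7]
FR [ 69.1 -78.2]
scene LR [ 0.49840213 -0.16164021  0.075     ] [ 0.3567403  -0.23181902  0.075     ] -1.110838053820005
```

Request:
{"method": "step_arm", "body": {
  "plan": [
    [[0,0,40,0,100],[0,0,80,0,100],[0,0,120,0,60],[25,35,120,0.12,20],[50,70,120,0.24,0],[75,105,120,0.36,0],[95,140,120,0.48,0],[115,170,120,0.6,0]]
  ]
}}

```text
time: 0.77
tool_pos: [0.3014, -0.3456, 0.2981]
ee_rot: [-3.141, -0.001, 0.95]
wrist_force: [1.0, -0.3, 0.8]
width: 0.0578
```

Request:
{"method": "step_arm", "body": {
  "plan": [
    [[20,25,0,0.12,0],[40,50,0,0.24,0],[60,80,0,0.36,0],[80,110,0,0.48,0],[100,135,0,0.6,0],[111,156,0,0.72,0],[111,156,0,0.84,0],[111,156,0,0.96,0]]
  ]
}}

```text
time: 1.43
tool_pos: [0.4124, -0.19, 0.298]
ee_rot: [-3.141, -0.001, 1.914]
wrist_force: [-0.1, -0.1, -0.2]
width: 0.0039
```

Request:
{"method": "step_arm", "body": {
  "plan": [
    [[0,0,-20,0.1,0],[0,0,-50,0.1,0],[0,0,-80,0.1,0],[0,0,-110,0.1,0],[0,0,-140,0.1,0],[0,0,-140,0.1,0],[0,0,-140,0.1,0]]
  ]
}}

```text
time: 2.02
tool_pos: [0.4106, -0.1908, 0.1568]
ee_rot: [-3.139, -0.004, 2.005]
wrist_force: [-0.6, -0.4, 1.2]
width: 0.0005
```

```bash
python3 - <<'E'
from h import *
s=snap('top','top1');c=snap('scene','sc1')
print(robot.get_obs()['tool_pos'])
a=cv2.resize(cv2.imread('pics/top1.png')[165:275,295:395],None,fx=4,fy=4,interpolation=cv2.INTER_CUBIC);b=cv2.resize(cv2.imread('pics/sc1.png')[105:215,265:365],None,fx=4,fy=4,interpolation=cv2.INTER_CUBIC)
cv2.imwrite('pics/c3.png',np.hstack([a,b]))
E
```

```text
[ 0.41288961 -0.19225935  0.16062094]
```

View pics/c3.png

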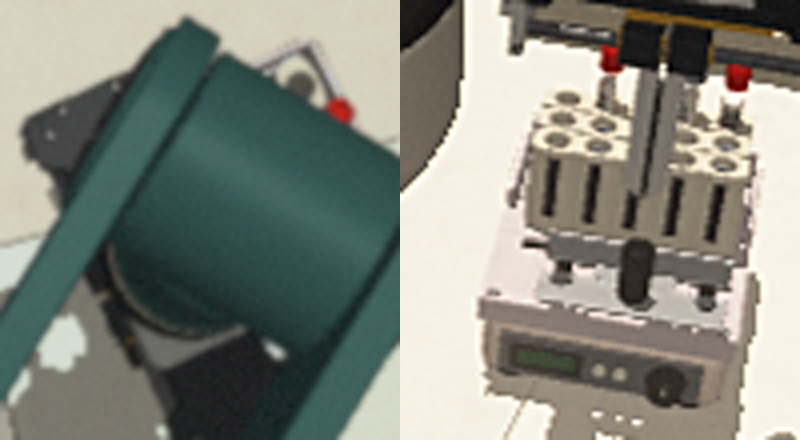

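In the scene view the fingertips at (635,195) line up laterally with the knob at (637,245), and they are in front of it. I'll lower them to z≈0.09 and then advance gently.

```bash
python3 - <<'E'
from h import *
c=dict(np.load('pics/sc1.npz')); print(proj(c,[.4129,-.1923,.1606]),'seen tip ~',265+235/4,105+195/4)
ex=np.array([.4223,-.9065,0]);
for k in ([.4245,-.2195,.118],[.426,-.221,.118]):print(proj(c,k),'seen knob top ~',265+(637-400)/4,105+247/4)
E
```

```text
[324.87725088 161.15542832] seen tip ~ 323.75 153.75
[324.68889644 167.48845633] seen knob top ~ 324.25 166.75
[324.49529908 166.92639899] seen knob top ~ 324.25 166.75
```

Request:
{"method": "step_arm", "body": {
  "plan": [
    [[0,0,-25,0,0],[0,0,-50,0,0],[0,0,-70,0,0],[0,0,-70,0,0],[0,0,-70,0,0]]
  ]
}}

```text
time: 2.53
tool_pos: [0.4127, -0.1921, 0.0901]
ee_rot: [3.141, 0.001, 2.005]
wrist_force: [0.2, 0.9, 0.3]
width: 0.0001
```

Request:
{"method": "step_arm", "body": {
  "plan": [
    [[1.3,-2.7,0,0,0],[2.5,-5.4,0,0,0],[3.8,-8.2,0,0,0],[4.6,-10,0,0,0],[5.5,-11.8,0,0,0],[6.3,-13.6,0,0,0]]
  ]
}}

```text
time: 3.03
tool_pos: [0.4182, -0.205, 0.0889]
ee_rot: [3.141, -0.001, 2.005]
wrist_force: [-2.1, 3.5, 1.9]
width: 0.0003
```

Request:
{"method": "step_arm", "body": {
  "plan": [
    [[0.6,-1.4,0,0,0],[1.3,-2.7,0,0,0],[1.9,-4.1,0,0,0],[2.5,-5.4,0,0,0]]
  ]
}}

```text
time: 3.37
tool_pos: [0.419, -0.2072, 0.0887]
ee_rot: [-3.141, -0.009, 2.006]
wrist_force: [-6.5, 11.3, 9.3]
width: 0.0006
```

```bash
python3 - <<'E'
from h import *
c=snap('scene','sc2')
o=robot.get_obs();print(o['tool_pos'],o['wrist_force'],o['wrist_torque'],o['ee_rot'])
b=cv2.resize(cv2.imread('pics/sc2.png')[115:215,265:365],None,fx=6,fy=6,interpolation=cv2.INTER_CUBIC)
cv2.imwrite('pics/c4.png',b)
E
```

```text
[ 0.4189988  -0.20717166  0.08870796] [-5.51501112  9.55301379  8.25059092] [1.86632955 0.96986002 0.03746882] [-3.14106387 -0.00885507  2.00554738]
```

View pics/c4.png

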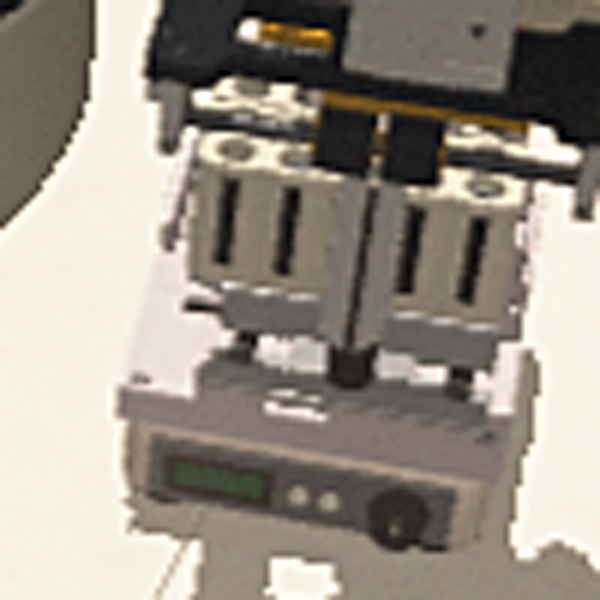

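The fingers are on the panel side of the knob, but the keeper has barely moved. The upward force suggests it is tipping and binding, so I'll back off, lower the tips towards the knob's foot and push again.

Request:
{"method": "step_arm", "body": {
  "plan": [
    [[-2,4.5,0,0,0],[-4,8.5,0,0,0],[-4,8.5,-4,0,0],[-4,8.5,-7,0,0],[-4,8.5,-7,0,0],[-4,8.5,-7,0,0]]
  ]
}}

```text
time: 3.92
tool_pos: [0.4166, -0.2023, 0.081]
ee_rot: [-3.141, -0.0, 2.005]
wrist_force: [0.0, -0.2, -0.7]
width: 0.0002
```

Request:
{"method": "step_arm", "body": {
  "plan": [
    [[0.8,-1.8,0,0,0],[1.7,-3.6,0,0,0],[2.1,-4.5,0,0,0],[2.5,-5.4,0,0,0],[2.5,-5.4,0,0,0]]
  ]
}}

```text
time: 4.33
tool_pos: [0.4193, -0.2077, 0.0815]
ee_rot: [3.141, -0.0, 2.005]
wrist_force: [-0.7, 0.5, -1.0]
width: 0.0004
```

Request:
{"method": "step_arm", "body": {
  "plan": [
    [[0.6,-1.4,0,0,0],[1.3,-2.7,0,0,0],[1.9,-4.1,0,0,0],[2.5,-5.4,0,0,0]]
  ]
}}

```text
time: 4.67
tool_pos: [0.4217, -0.2131, 0.0815]
ee_rot: [3.142, -0.0, 2.005]
wrist_force: [-0.7, 0.7, 0.5]
width: 0.0003
```

Request:
{"method": "step_arm", "body": {
  "plan": [
    [[0.6,-1.4,0,0,0],[1.3,-2.7,0,0,0],[1.9,-4.1,0,0,0],[2.5,-5.4,0,0,0],[3.2,-6.8,0,0,0],[3.8,-8.2,0,0,0]]
  ]
}}

```text
time: 5.17
tool_pos: [0.4256, -0.2213, 0.0815]
ee_rot: [3.141, 0.0, 2.005]
wrist_force: [-1.3, 1.2, 0.9]
width: 0.0006
```

Request:
{"method": "step_arm", "body": {
  "plan": [
    [[0.6,-1.4,0,0,0],[1.3,-2.7,0,0,0],[1.9,-4.1,0,0,0],[2.5,-5.4,0,0,0],[3.2,-6.8,0,0,0],[3.8,-8.2,0,0,0]]
  ]
}}

```text
time: 5.67
tool_pos: [0.429, -0.2288, 0.0814]
ee_rot: [-3.141, -0.002, 2.005]
wrist_force: [-2.1, 4.7, 2.7]
width: 0.0006
```

Request:
{"method": "step_arm", "body": {
  "plan": [
    [[0.5,-1.1,0,0,0],[1.1,-2.2,0,0,0],[1.6,-3.3,0,0,0],[2,-4.3,0,0,0]]
  ]
}}

```text
time: 6.0
tool_pos: [0.4313, -0.2337, 0.0815]
ee_rot: [3.142, -0.0, 2.005]
wrist_force: [-1.3, 2.9, 1.8]
width: 0.0003
```

Request:
{"method": "step_arm", "body": {
  "plan": [
    [[0.4,-0.9,0,0,0],[0.8,-1.8,0,0,0],[1.3,-2.7,0,0,0],[1.7,-3.6,0,0,0]]
  ]
}}

```text
time: 6.33
tool_pos: [0.4325, -0.2364, 0.0816]
ee_rot: [-3.141, -0.002, 2.005]
wrist_force: [-4.4, 6.1, 5.1]
width: 0.0005
```

Request:
{"method": "step_arm", "body": {
  "plan": [
    [[0.4,-0.9,0,0,0],[0.8,-1.8,0,0,0],[1.3,-2.7,0,0,0]]
  ]
}}

```text
time: 6.58
tool_pos: [0.4332, -0.2374, 0.0823]
ee_rot: [3.142, -0.006, 2.005]
wrist_force: [-7.1, 11.8, 10.6]
width: 0.0003
```

The force has risen to about 14 N at close to the expected corner travel. I'll retract, shift right and look.

Request:
{"method": "step_arm", "body": {
  "plan": [
    [[-3.5,7,0,0,0],[-7,14,0,0,0],[-7,14,10,0,0],[-18,9,10,0,0],[-30,3.5,10,0,0],[-30,3.5,10,0,0],[-30,3.5,10,0,0]]
  ]
}}

```text
time: 7.17
tool_pos: [0.4036, -0.2373, 0.0916]
ee_rot: [3.141, 0.001, 2.003]
wrist_force: [0.2, -0.5, 0.4]
width: 0.0004
```

```bash
python3 - <<'E'
from h import *
c=snap('scene','sc3')
o=robot.get_obs();print(o['time'],o['tool_pos'],o['wrist_force'])
b=cv2.resize(cv2.imread('pics/sc3.png')[115:215,265:365],None,fx=6,fy=6,interpolation=cv2.INTER_CUBIC)
cv2.imwrite('pics/c5.png',b)
s=dict(np.load('pics/top0.npz'));yaw=-1.135
ex=np.array([np.cos(yaw),np.sin(yaw),0]);ey=np.array([-ex[1],ex[0],0])
u=lambda x,y:(295+(x+.5)/5-.5,165+(y+.5)/5-.5)
sl=(ray(s,u(220,205),.075)+ray(s,u(307,380),.075))/2  # shaker (-22.5,0)
for n,(x,y,z) in dict(knobtop_corner=(-2.5,-12,.118),knobtop_end=(-2.5,13,.118),pinL=(1.5,33,.08),pinR=(1.5,-57,.08),pinLend=(1.5,58,.08),pinRend=(1.5,-32,.08)).items():
    p=sl+ex*x/1e3+ey*y/1e3; p[2]=z; print(n,p.round(4),((proj(c,p)-[265,115])*6+2.5).round())
E
```

```text
7.2167 [ 0.40387661 -0.23703398  0.09145393] [-0.02176976 -0.05286492 -0.5755794 ]
knobtop_corner [ 0.4397 -0.2541  0.118 ] [374. 261.]
knobtop_end [ 0.4623 -0.2435  0.118 ] [314. 251.]
pinL [ 0.4822 -0.2387  0.08  ] [259. 308.]
pinR [ 0.4006 -0.2767  0.08  ] [471. 344.]
pinLend [ 0.5048 -0.2281  0.08  ] [200. 298.]
pinRend [ 0.4232 -0.2661  0.08  ] [412. 334.]
```

View pics/c5.png

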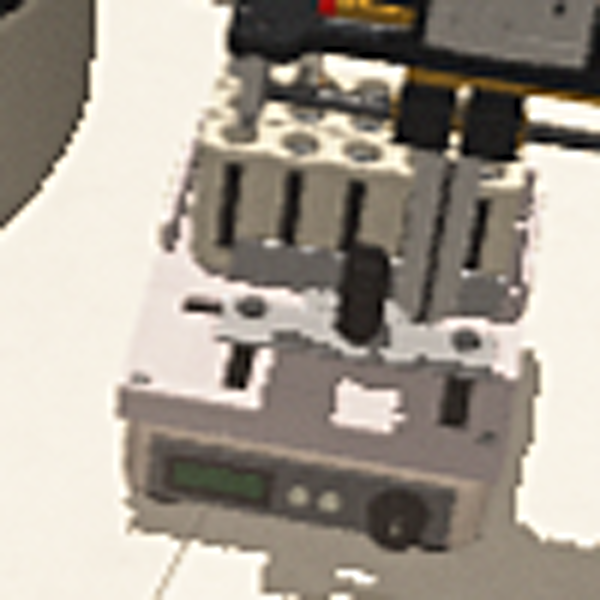

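The pins at (252,303) and (467,337) are level with the cross leg at (202,303), so the keeper is at the corners. The fingers are clear to the right of the knob, so I'll advance beside it and push left.

Request:
{"method": "step_arm", "body": {
  "plan": [
    [[2.6,-5.7,0,0,0],[5.3,-11.4,0,0,0],[8,-17,0,0,0],[10.6,-22.7,0,0,0],[10.6,-22.7,0,0,0]]
  ]
}}

```text
time: 7.63
tool_pos: [0.4155, -0.2604, 0.0913]
ee_rot: [-3.141, 0.0, 2.004]
wrist_force: [0.0, 0.8, -0.1]
width: 0.0003
```

Request:
{"method": "step_arm", "body": {
  "plan": [
    [[1.4,0.6,0,0,0],[2.7,1.3,0,0,0],[4.1,1.9,0,0,0],[5.4,2.5,0,0,0],[6.8,3.2,0,0,0],[8.2,3.8,0,0,0]]
  ]
}}

```text
time: 8.13
tool_pos: [0.4233, -0.2551, 0.0916]
ee_rot: [3.141, 0.0, 2.005]
wrist_force: [-1.9, 0.6, 0.0]
width: 0.0006
```

Request:
{"method": "step_arm", "body": {
  "plan": [
    [[1.4,0.6,0,0,0],[2.7,1.3,0,0,0],[4.1,1.9,0,0,0],[5.4,2.5,0,0,0],[6.8,3.2,0,0,0],[8.2,3.8,0,0,0]]
  ]
}}

```text
time: 8.63
tool_pos: [0.4314, -0.2515, 0.0915]
ee_rot: [3.142, -0.0, 2.005]
wrist_force: [0.4, -0.1, 0.8]
width: 0.0007
```

Request:
{"method": "step_arm", "body": {
  "plan": [
    [[1.2,0.5,0,0,0],[2.3,1.1,0,0,0],[3.4,1.6,0,0,0],[4.5,2.1,0,0,0]]
  ]
}}

```text
time: 8.97
tool_pos: [0.4359, -0.2494, 0.0915]
ee_rot: [3.142, 0.0, 2.005]
wrist_force: [-0.2, 0.3, 0.6]
width: -0.0001
```

Request:
{"method": "step_arm", "body": {
  "plan": [
    [[0.9,0.4,0,0,0],[1.8,0.8,0,0,0],[2.7,1.3,0,0,0],[3.6,1.7,0,0,0]]
  ]
}}

```text
time: 9.3
tool_pos: [0.4395, -0.2477, 0.0915]
ee_rot: [3.142, -0.0, 2.005]
wrist_force: [-0.1, -1.0, -0.4]
width: 0.0002
```

Request:
{"method": "step_arm", "body": {
  "plan": [
    [[0.9,0.4,0,0,0],[1.8,0.8,0,0,0],[2.7,1.3,0,0,0]]
  ]
}}

```text
time: 9.55
tool_pos: [0.4422, -0.2464, 0.0915]
ee_rot: [3.142, -0.0, 2.005]
wrist_force: [0.3, 0.1, -0.9]
width: 0.0006
```

```bash
python3 - <<'E'
from h import *
c=snap('scene','sc4')
b=cv2.resize(cv2.imread('pics/sc4.png')[115:215,265:365],None,fx=6,fy=6,interpolation=cv2.INTER_CUBIC)
cv2.imwrite('pics/c6.png',b)
E
```

```text
(no output)
```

View pics/c6.png

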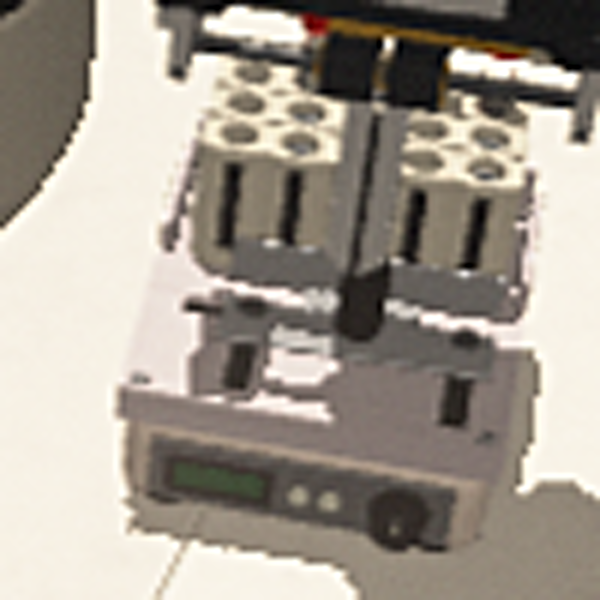

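The fingers have passed the knob without moving it, and the pins are still at (253,303) and (467,340). The tips look higher than the reported TCP, so I'll check that by projection.

```bash
python3 - <<'E'
from h import *
for f,p,o in(('sc3',[.4038,-.2372,.0915],6),('sc4',[.4422,-.2464,.0915],6),('sc2',[.419,-.2072,.0887],6)):
    c=dict(np.load('pics/%s.npz'%f))
    for dz in(0,.01,.02,.03): print(f,dz,((proj(c,np.add(p,[0,0,dz]))-[265,115])*6+2.5).round())
print(robot.get_obs()['tool_pos'],robot.get_obs()['joint_positions'])
E
```

```text
sc3 0 [419. 367.]
sc3 0.01 [422. 348.]
sc3 0.02 [426. 329.]
sc3 0.03 [429. 310.]
sc4 0 [351. 317.]
sc4 0.01 [354. 298.]
sc4 0.02 [357. 280.]
sc4 0.03 [360. 261.]
sc2 0 [347. 394.]
sc2 0.01 [350. 375.]
sc2 0.02 [353. 356.]
sc2 0.03 [356. 337.]
[ 0.44230615 -0.24633129  0.09149431] [-6.20332145e-01  2.38284047e-02  1.61073237e+00  2.09068249e-04
  1.50696223e+00 -1.05444411e+00]
```

Projection puts the real tips about 25 mm above the reported TCP, so they skimmed over the knob top, which is at 118 mm. I'll go up, move to the knob's right and come down lower while watching the force.

Request:
{"method": "step_arm", "body": {
  "plan": [
    [[0,0,15,0,0],[-8,-5,15,0,0],[-16,-10,15,0,0],[-24,-14.5,15,0,0],[-24,-14.5,5,0,0],[-24,-14.5,-5,0,0],[-24,-14.5,-10,0,0],[-24,-14.5,-10,0,0]]
  ]
}}

```text
time: 10.27
tool_pos: [0.4166, -0.2597, 0.0786]
ee_rot: [-3.14, -0.005, 2.005]
wrist_force: [0.0, -0.0, 0.4]
width: 0.0004
```

Request:
{"method": "step_arm", "body": {
  "plan": [
    [[0,0,-5,0,0],[0,0,-9,0,0],[0,0,-13,0,0],[0,0,-13,0,0]]
  ]
}}

```text
time: 10.6
tool_pos: [0.4177, -0.2605, 0.0674]
ee_rot: [-3.141, -0.002, 2.005]
wrist_force: [-0.8, 0.5, 0.7]
width: 0.0005
```

```bash
python3 - <<'E'
from h import *
c=snap('scene','sc5');print(robot.get_obs()['tool_pos'],robot.get_obs()['wrist_force'])
b=cv2.resize(cv2.imread('pics/sc5.png')[115:215,265:365],None,fx=6,fy=6,interpolation=cv2.INTER_CUBIC)
cv2.imwrite('pics/c7.png',b)
E
```

```text
[ 0.41795211 -0.26064287  0.0679631 ] [-0.25169783  0.44473905  0.19605819]
```

View pics/c7.png

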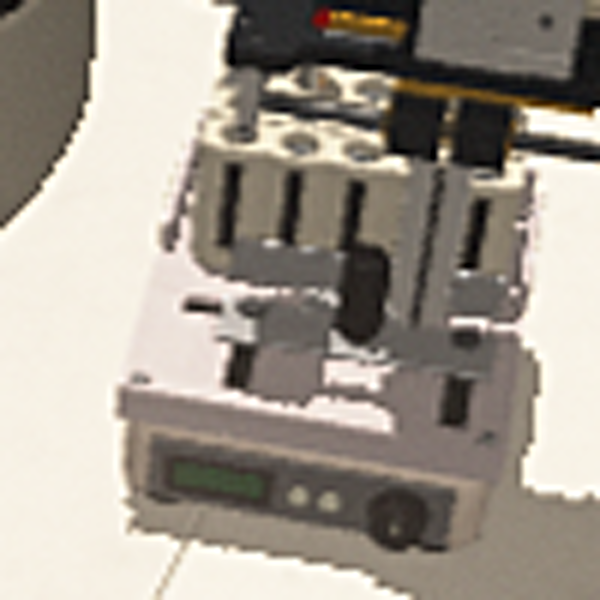

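The tips are now low beside the knob, at (428,325) against the knob foot at (362,335), with no contact. The reported z of 68 mm is below the keeper plate top at 78 mm, which confirms the height offset. Pushing left now.

Request:
{"method": "step_arm", "body": {
  "plan": [
    [[1.4,0.6,0,0,0],[2.7,1.3,0,0,0],[4.1,1.9,0,0,0],[5.4,2.5,0,0,0],[6.8,3.2,0,0,0],[8.2,3.8,0,0,0]]
  ]
}}

```text
time: 11.15
tool_pos: [0.4264, -0.2571, 0.0686]
ee_rot: [-3.141, 0.0, 2.005]
wrist_force: [-0.7, -0.5, 0.1]
width: 0.0007
```

Request:
{"method": "step_arm", "body": {
  "plan": [
    [[1.2,0.5,0,0,0],[2.3,1.1,0,0,0],[3.4,1.6,0,0,0],[4.5,2.1,0,0,0]]
  ]
}}

```text
time: 11.48
tool_pos: [0.4309, -0.2551, 0.0686]
ee_rot: [-3.142, 0.0, 2.005]
wrist_force: [-0.7, -0.8, -0.3]
width: 0.0004
```

Request:
{"method": "step_arm", "body": {
  "plan": [
    [[1.2,0.5,0,0,0],[2.3,1.1,0,0,0],[3.4,1.6,0,0,0],[4.5,2.1,0,0,0],[5.7,2.6,0,0,0],[6.8,3.2,0,0,0],[7.9,3.7,0,0,0]]
  ]
}}

```text
time: 12.07
tool_pos: [0.4388, -0.2513, 0.0686]
ee_rot: [-3.142, 0.0, 2.005]
wrist_force: [-2.5, 0.4, 1.0]
width: 0.0005
```

Request:
{"method": "step_arm", "body": {
  "plan": [
    [[0.9,0.4,0,0,0],[1.8,0.8,0,0,0],[2.7,1.3,0,0,0],[3.6,1.7,0,0,0]]
  ]
}}

```text
time: 12.4
tool_pos: [0.4415, -0.2501, 0.0686]
ee_rot: [-3.139, 0.0, 2.005]
wrist_force: [-6.3, -1.4, 4.0]
width: 0.0002
```

Request:
{"method": "step_arm", "body": {
  "plan": [
    [[0.9,0.4,0,0,0],[1.8,0.8,0,0,0],[1.8,0.8,0,0,0]]
  ]
}}

```text
time: 12.65
tool_pos: [0.4414, -0.2501, 0.0686]
ee_rot: [-3.135, -0.0, 2.004]
wrist_force: [-9.0, -3.4, 4.1]
width: 0.0003
```

```bash
python3 - <<'E'
from h import *
c=snap('scene','sc6');print(robot.get_obs()['tool_pos'],robot.get_obs()['wrist_force'])
b=cv2.resize(cv2.imread('pics/sc6.png')[115:215,265:365],None,fx=6,fy=6,interpolation=cv2.INTER_CUBIC)
cv2.imwrite('pics/c8.png',b)
E
```

```text
[ 0.44147075 -0.25007379  0.06866143] [-8.89379173 -3.13837777  4.9393787 ]
```

View pics/c8.png

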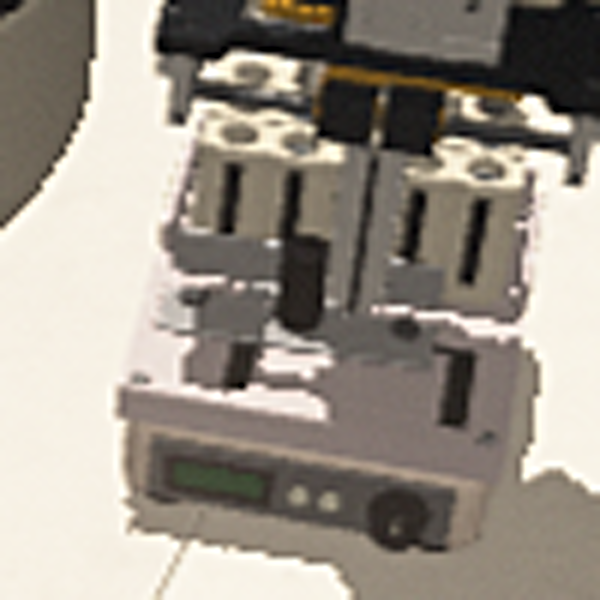

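The pins have moved left by about 60 px (25 mm) to (192,295) and (405,328), which matches the predicted cross-leg end, and there's a firm stop at about 9.5 N. I'll back off right, rise and check from above.

Request:
{"method": "step_arm", "body": {
  "plan": [
    [[-4,-2,0,0,0],[-10,-4.6,0,0,0],[-10,-4.6,30,0,0],[-10,-4.6,65,0,0],[-10,-4.6,100,0,0],[-10,-4.6,135,0,0],[-10,-4.6,165,0,0]]
  ]
}}

```text
time: 13.28
tool_pos: [0.4347, -0.2533, 0.236]
ee_rot: [3.139, 0.002, 2.005]
wrist_force: [0.8, -1.1, 0.5]
width: 0.0003
```

Request:
{"method": "step_arm", "body": {
  "plan": [
    [[-35,15,20,0,0],[-70,30,20,0,0],[-105,45,20,0,0],[-140,60,20,0,0],[-140,95,20,0,0],[-140,130,20,0,0],[-140,165,20,0,0],[-140,200,20,0,0]]
  ]
}}

```text
time: 13.95
tool_pos: [0.2939, -0.0521, 0.2536]
ee_rot: [3.139, 0.001, 2.003]
wrist_force: [0.8, 0.6, 0.4]
width: 0.0001
```

```bash
python3 - <<'E'
from h import *
s=snap('top','top2');c=snap('scene','sc7');o=robot.get_obs();print(o['time'],o['tool_pos'],o['wrist_force'])
a=cv2.resize(cv2.imread('pics/top2.png')[165:275,295:415],None,fx=5,fy=5,interpolation=cv2.INTER_CUBIC);b=cv2.imread('pics/sc7.png')[115:215,290:330]
b=cv2.resize(cv2.imread('pics/sc7.png')[110:215,275:365],None,fx=2.2,fy=2.2,interpolation=cv2.INTER_CUBIC)
im=np.zeros((550,798,3),np.uint8);im[:,:600]=a;im[:b.shape[0],600:600+b.shape[1]]=b[:,:198]
im2=cv2.resize(cv2.imread('pics/top2.png'),(198,148));im[300:448,600:]=im2
cv2.imwrite('pics/c9.png',im)
E
```

```text
14.05 [ 0.29433935 -0.04915571  0.25411442] [-0.94012277  0.62272363  0.04816826]
```

View pics/c9.png

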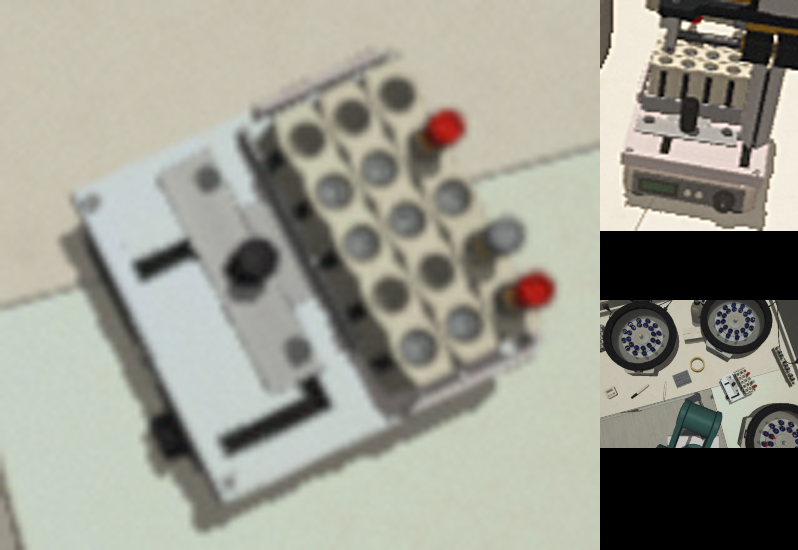

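The top view shows the long legs of both slots uncovered, with pins at (208,180) and (298,350). The right slot's corner is at about (316,396), and the rack stands squarely back by the fence. One numeric check follows.

```bash
python3 - <<'E'
from h import *
s=dict(np.load('pics/top2.npz'));yaw=-1.135
ex=np.array([np.cos(yaw),np.sin(yaw),0]);ey=np.array([-ex[1],ex[0],0])
u=lambda x,y:(295+(x+.5)/5-.5,165+(y+.5)/5-.5)
o=(ray(s,u(220,205),.075)+ray(s,u(307,380),.075))/2+ex*.0225
f=lambda q,z:np.round(1e3*np.array([(ray(s,u(*q),z)-o)@ex,(ray(s,u(*q),z)-o)@ey]),1)
for n,q,z in(('pinL',(208,180),.08),('pinR',(298,350),.08),('knob',(257,257),.118),('cornerR',(316,396),.075),('rack holes FL',(307,138),.141),('FR',(418,348),.141),('BL',(397,94),.141)):print(n,f(q,z))
s0=dict(np.load('pics/top0.npz'));g=[s0['frame'],s['frame']]
d=np.abs(g[0].astype(int)-g[1]).max(2)
print('bystander change tape',d[145:190,230:275].max(),'box',d[180:228,185:240].max(),'forceps',d[210:265,160:176].max())
E
```

```text
pinL [-23.2  58. ]
pinR [-21.  -31.1]
knob [-26.4  14.2]
cornerR [-22.1 -53.7]
rack holes FL [13.1 51.4]
FR [ 14.8 -52.6]
BL [58.5 52.2]
bystander change tape 14 box 14 forceps 13
```

```bash
python3 -c "
from h import *
print(robot.close_job(), robot.get_obs()['time'])"
```

```text
the job is handed in; nothing more can be done
the job is handed in; nothing more can be done
```

The keeper is locked and the job is handed in, at about 14 s of the 38 s limit. I pushed the knob from the panel side until the pins stopped at the slot corners, about 14 N. I then pushed it left with the outside of the shut fingers to a firm stop, about 9.5 N, and drew the arm well clear.

**Last checks:**
- **Keeper:** the top view puts the midpoint between the pins at x ≈ -22, y ≈ +13.5 mm in the shaker frame. That is the end of the cross legs, including the 1.5 mm of play.
- **Rack:** it stands square, with its centre at x ≈ 36–37 mm. That is 2–3 mm short of the 39 mm at the fence, within the stated play.
- **Bystanders:** the box, tape and forceps show no change in the top view.

**What went wrong on the way:**
- **Height offset:** the real fingertips sit about 25 mm higher than the reported tool position. I missed a 7-pixel sign of this in an early picture.
- **Effects:** the first forward push caught only the very top of the knob and bound. The first left push skimmed over the knob without moving the keeper. I lowered the fingers and repeated each push.

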